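# Index the sample carousel by one notch

### The arm

A 6-joint arm with a two-finger parallel gripper is mounted at the origin on a cart in front of the work surface, level with it; the furniture and walls round the work are solid. World frame = base frame: x ahead of the robot, y to its left, z up, the work surface at z = 0. Lengths are in m, angles in rad, forces in N, time in s.
With the tool pointing down it reaches from about 0.275 to 0.825 m from the base axis. Payload 5.2 kg.
Tool frame: the origin (TCP) lies at the very end of the fingers, on their centre line; the grasp point (between the pads) lies 19 mm behind it; z points along the fingers, x is the direction in which the jaws open and shut, and the axes are right-handed (so a half turn about z gives the same grasp; the last joint's range is limited). The gripper opens to 93 mm and grips with 3 to 60 N. Pads are 15 mm wide; open, the fingers measure 128 mm over their backs; the gripper's body (75 mm by 188 mm) begins 65 mm behind the grasp point.
Start: joints at [1.085, 0.259, 1.535, -0, 1.348, -0.203], TCP at [0.153, 0.528, 0.219] pointing down, gripper open.
Joint ranges: [-3.14, 3.14], [-0.91, 2.08], [0.19, 2.58], [-1.22, 4.36], [0.22, 2.71], [-3.12, 3.12]. Speed limits (rad/s): [2.57, 2.57, 3.14, 3.14, 3.14, 3.14].

### API

Orientations are given as a unit quaternion [x, y, z, w].
In Python, from station import env gives the robot as it stands.
- The arm moves only by the shell command python3 -m pendant 'ROWS'. ROWS is text: rows parted by semicolons, each of 7 numbers parted by spaces: the shift along the tool's x, y, z in cm, then the turn, a rotation vector about the tool's x, y, z in rad, then the gripper command: -1 is fully open, 1 is shut, values between are in proportion. In form: tx ty tz rx ry rz gripper; .... A call has 1 to 20 rows; each row is the pose to reach, as a shift and turn from the pose commanded when the call began, along the tool's axes at that moment; what a row does not reach only later rows make up. A row lasts 1/8 s, in which the tool goes at most 62.5 mm and 10.7 degrees, less where a joint would pass 70% of its speed; a pose out of reach is approached as far as the arm can. A call with a gripper value outside its range is refused whole. The fingers move at their own pace and stop on an object; the grip force is fixed at half the most. Time passes only in rows, so rows that repeat a pose let the fingers close. It gives the time, the measured TCP pose, the force and the opening at its end, in the units of the state.
- env.observe(): the state, without advancing time (a new reading comes with each control period).
- env.camera(name): name is "scene" or "top" or "wrist"; returns a dict with "color" (480x640x3 uint8, blue, green, red), "intrinsics" (3x3 intrinsics, pixels), "position" and "orientation" of the camera in the world; the wrist camera has in their place "tool_from_camera" (4x4, takes a point from camera to tool coordinates, whose origin is the TCP and whose axes are the tool frame's). Camera axes: x right, y up, looking along -z (the intrinsics and any distortion apply to the point x, -y, -z); pixel columns grow to the right and rows downward; lengths in m; the calibration is good to about 2 mm. A picture is of the moment at which its call begins: read the wrist's pose just before it. There is no depth.
- env.job_done(): hands the job in, once; it reports no verdict.
The state is a dict: "t": time; "joints": joint angles; "joint_vel": joint speeds; "joint_efforts": joint torques, N m; "tcp_pos": TCP position; "tool_rot": TCP orientation; "ft_force": force on the tool from outside, world axes, zero at the start; "wrist_torque": the same for the moment, N m; "width": finger opening in m.
Only numpy, scipy, OpenCV 4.12 (cv2) and the standard library are available. Lean on these libraries where they do the work, as an engineer would, in place of code of your own. Each camera call takes 0.05 s, during which the arm holds its last target.

### The job

Index the sample carousel by one notch: push the plunger's post outward, away from the plate, until the plunger is fully out; turn the plate one notch (60 degrees) counterclockwise as seen from above by pushing one of its upright pegs; then press the plunger fully in again so that it locks the plate in that next notch. Only push, gently and with the fingertips, never pinch or lift anything; turn the plate one notch only, the tins must stay sitting in their seats, and the loose things standing around the carousel must be left where they are.

Things in the scene. Friction and masses are not known exactly. Their poses are not given: they have to be found in the camera images.
- plunger (a joint): Index plunger: level 10 mm rod with a round nose, sliding toward or away from the plate's axis in two grey blocks (tops 40 mm above the worktop). 0 m = fully in, nose in a rim notch, plate locked; 0.024 m = fully out, nose 12 mm clear of the rim. Stays where left (friction about 2.5 N, no spring), stops at both ends, goes in only where a notch faces it.
- plunger_post (a point): Top centre of the plunger's black upright post, 12 mm in diameter, between the two blocks, top 105 mm above the worktop; moves with the plunger, 158 mm from the plate's axis when in, 182 mm when out. The line from table_centre to it is the plunger's direction. Free on all sides above 45 mm, tins apart.
- table (a joint): Turn (rad) of the round aluminium plate (240 mm in diameter, top 34 mm above the worktop), positive counterclockwise from above; starts at 0, locked. Six rim notches every 60 degrees (1.047 rad), 20 mm wide at the mouth, 13 mm at the bottom; the taper guides the nose in from 4 mm off. Unlocked: friction about 0.12 N m, stops when no longer pushed, no detents.
- table_centre (a point): Centre of the plate on its vertical axis, at the plate's top face, 34 mm above the worktop. The carousel's foot is fixed to the worktop.
- peg_0 (a point): Top centre of one of three equal upright steel pegs fixed to the plate, 12 mm in diameter (a 20 mm collar on the lowest 8 mm), 93 mm from the axis, top 100 mm above the worktop, 120 degrees apart; turns with the plate. Nothing else on the plate is higher than 60 mm above the worktop.
- peg_1 (a point): Top centre of one of three equal upright steel pegs fixed to the plate, 12 mm in diameter (a 20 mm collar on the lowest 8 mm), 93 mm from the axis, top 100 mm above the worktop, 120 degrees apart; turns with the plate. Nothing else on the plate is higher than 60 mm above the worktop.
- peg_2 (a point): Top centre of one of three equal upright steel pegs fixed to the plate, 12 mm in diameter (a 20 mm collar on the lowest 8 mm), 93 mm from the axis, top 100 mm above the worktop, 120 degrees apart; turns with the plate. Nothing else on the plate is higher than 60 mm above the worktop.
- seat_0 (a point): Centre, on the plate's top face, of the seat of tin_0 (75 mm from the axis, three 8 mm high studs around it with 2 mm of play); turns with the plate. The other three seats of the plate are empty.
- seat_1 (a point): Centre, on the plate's top face, of the seat of tin_1 (75 mm from the axis, three 8 mm high studs around it with 2 mm of play); turns with the plate. The other three seats of the plate are empty.
- seat_2 (a point): Centre, on the plate's top face, of the seat of tin_2 (75 mm from the axis, three 8 mm high studs around it with 2 mm of play); turns with the plate. The other three seats of the plate are empty.
- tin_0: Open aluminium moisture tin, 60 mm in diameter, 26 mm high, loose in its seat on the plate (top 60 mm above the worktop); origin at the centre of its underside, z up. Rides with the plate.
- tin_1: Open aluminium moisture tin, 60 mm in diameter, 26 mm high, loose in its seat on the plate (top 60 mm above the worktop); origin at the centre of its underside, z up. Rides with the plate.
- tin_2: Open aluminium moisture tin, 60 mm in diameter, 26 mm high, loose in its seat on the plate (top 60 mm above the worktop); origin at the centre of its underside, z up. Rides with the plate.
- stopwatch: Black digital stopwatch lying on the worktop left of the carousel, about 66 x 58 x 18 mm with a short cord; leave alone. Origin on its underside.
- crucible: White lidded crucible, 45 mm in diameter, 49 mm high, behind the carousel; leave alone. Origin at the centre of its underside.
- beaker_100: Small clear beaker, 55 mm in diameter, 70 mm high, behind the carousel; leave alone. Origin at the centre of its underside.
- petri_dish_1: Shallow round dish, 69 mm in diameter, 15 mm high, left of the carousel near the front edge; leave alone. Origin at the centre of its underside.

How it is judged:
On the way, in this order (a step that is already met when the one before it is completed fails the run):
1. the plunger is pushed out of its notch (at least 18 mm) while the plate still stands at its first notch (value of joint plunger above 0.018 m and value of joint table between -0.1 and 0.1 rad), for 0.1 s.
2. with the plunger out, the plate is turned one notch counterclockwise (60 degrees within 4) (value of joint plunger above 0.014 m and value of joint table between 0.9772 and 1.1172 rad), for 0.1 s.
At the end, for the whole second after the job is handed in: The plate stands one notch (60 degrees, within 2) counterclockwise of where it started and is at rest, the plunger is in to within 4 mm of its stop, every tin sits upright in its own seat (within 8 mm), and the four loose things around are within 30 mm of where they were (value of joint table between 1.0122 and 1.0822 rad and value of joint plunger below 0.004 m and velocity of joint table between -0.05 and 0.05 rad/s and horizontal distance between tin_0 and seat_0 below 0.008 m and height (world z) of each of tin_0, tin_1, tin_2 below 0.04 m and angle between each of tin_0, tin_1, tin_2's own z axis and vertical below 0.15 rad and horizontal distance between tin_1 and seat_1 below 0.008 m and horizontal distance between tin_2 and seat_2 below 0.008 m and distance of each of stopwatch, crucible, beaker_100, petri_dish_1 from where it was at the start of the episode below 0.03 m); the robot touches nothing.
It fails at once if the plate is turned the wrong way (more than 10 degrees clockwise) (value of joint table below -0.18 rad).
It fails at once if the plate is turned well past the next notch (more than 20 degrees) (value of joint table above 1.3972 rad).
It fails at once if the plunger or the plate is squeezed or rammed (more than 35 N) (contact force between the fingers and plunger above 35 N or contact force between the fingers and table above 35 N).
It fails at once if a tin is lifted, tipped or knocked out of its seat (height (world z) of any of tin_0, tin_1, tin_2 above 0.044 m or angle between any of tin_0, tin_1, tin_2's own z axis and vertical above 0.3 rad or horizontal distance between tin_0 and seat_0 above 0.012 m or horizontal distance between tin_1 and seat_1 above 0.012 m or horizontal distance between tin_2 and seat_2 above 0.012 m).
It fails at once if a loose thing beside the carousel is pushed away or lifted (distance of any of stopwatch, crucible, beaker_100, petri_dish_1 from where it was at the start of the episode above 0.03 m).
It also fails if it takes over 62 s, if anything falls off the work surface, if the arm or the gripper's body presses on something with over 40 N, if the wrist force passes 120 N, or if a joint passes its speed limit or range.

## Working session

There is one attempt and no reset: what is moved stays moved. The work goes in short steps, Python scripts to look and compute and a shell command to move; the robot and the scene stay as the last step left them, time stands still between calls to the robot, and variables do not carry over. Pictures are saved under pics/ and viewed, and the job is handed in when it is done.

```bash
ls; mkdir -p pics; python3 - <<'E'
from station import env
import cv2
o=env.observe(); print(o)
for n in("scene","top","wrist"):
    c=env.camera(n); cv2.imwrite(f"pics/{n}0.png",c["color"]); print(n,{k:v for k,v in c.items() if k!="color"})
E
```

```text
pics
{'t': 0.0, 'joints': array([ 1.08521527e+00,  2.59309570e-01,  1.53607571e+00, -1.69379163e-05,
        1.34797894e+00, -2.02832914e-01]), 'joint_vel': array([ 8.17326354e-04,  7.37273142e-04,  5.63301324e-05, -1.28027023e-03,
       -8.34569837e-04,  1.07043134e-03]), 'joint_efforts': array([ 7.81978197e-04, -4.37310112e+01, -2.84000713e+01,  7.17844837e-02,
        4.10196825e-02, -1.38982050e-04]), 'tcp_pos': array([0.15319137, 0.52767345, 0.21783865]), 'tool_rot': array([ 7.99684660e-01,  6.00419570e-01, -7.97435558e-04,  3.85710618e-04]), 'ft_force': array([ 0.08341268,  0.09745611, -0.8451676 ]), 'wrist_torque': array([-0.01820048,  0.03166348, -0.00779036]), 'width': 0.0928456907509558}
scene {'intrinsics': array([[457.18559118,   0.        , 326.77932293],
       [  0.        , 457.18559118, 239.71914001],
       [  0.        ,   0.        ,   1.        ]]), 'position': array([0.23532628, 0.76338706, 0.54495398]), 'orientation': array([-0.11348771,  0.46950477,  0.84838373, -0.21663533])}
top {'intrinsics': array([[462.25463356,   0.        , 324.06699198],
       [  0.        , 462.25463356, 246.3263113 ],
       [  0.        ,   0.        ,   1.        ]]), 'position': array([0.40879941, 0.12358017, 0.91477771]), 'orientation': array([ 0.06179011, -0.07207041, -0.69302921,  0.71463162])}
wrist {'intrinsics': array([[356.06884443,   0.        , 322.8249942 ],
       [  0.        , 356.06884443, 244.23994109],
       [  0.        ,   0.        ,   1.        ]]), 'tool_from_camera': array([[ 9.99999295e-01, -1.17235844e-03,  1.91163330e-04,
        -9.73673408e-04],
       [-1.09109522e-03, -9.70195741e-01, -2.42320107e-01,
        -6.63889832e-02],
       [ 4.69551871e-04,  2.42319728e-01, -9.70196335e-01,
        -1.66188387e-01],
       [ 0.00000000e+00,  0.00000000e+00,  0.00000000e+00,
         1.00000000e+00]])}
```

View pics/scene0.png

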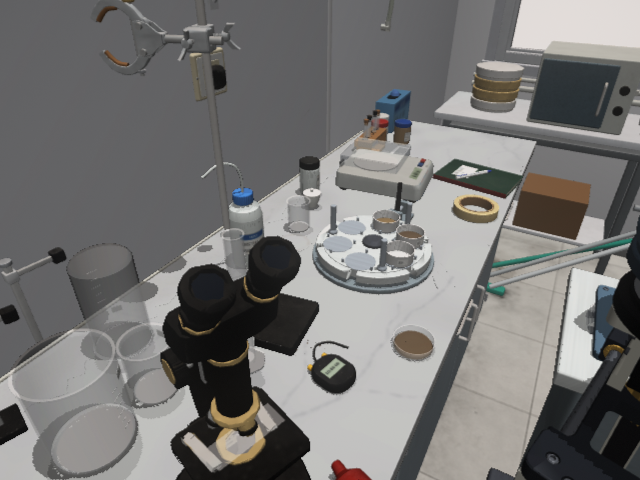

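View pics/top0.png

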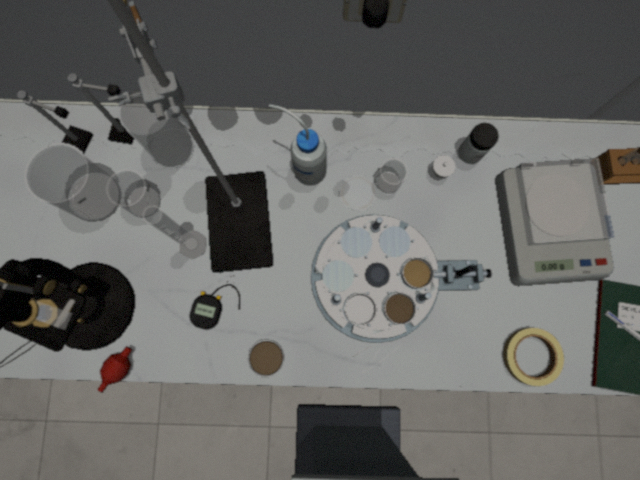

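```bash
cat > h.py <<'E'
import numpy as np, cv2
from scipy.spatial.transform import Rotation as R
from station import env
def cam(n):
    if n=="wrist":
        o=env.observe(); c=env.camera(n)
        T=np.eye(4); T[:3,:3]=R.from_quat(o["tool_rot"]).as_matrix(); T[:3,3]=o["tcp_pos"]
        M=T@c["tool_from_camera"]
        c["P"]=M[:3,3]; c["M"]=M[:3,:3]
    else:
        c=env.camera(n); c["P"]=np.array(c["position"]); c["M"]=R.from_quat(c["orientation"]).as_matrix()
    return c
def ray(c,u,v):
    K=c["intrinsics"]; d=np.array([(u-K[0,2])/K[0,0],-(v-K[1,2])/K[1,1],-1]); return c["M"]@d
def onz(c,u,v,z):
    d=ray(c,u,v); return c["P"]+d*(z-c["P"][2])/d[2]
def proj(c,p):
    q=c["M"].T@(np.array(p)-c["P"]); K=c["intrinsics"]
    return K[0,0]*q[0]/-q[2]+K[0,2], K[1,1]*-q[1]/-q[2]+K[1,2]
E
python3 - <<'E'
from h import *
c=cam("top"); s=cam("scene")
np.set_printoptions(precision=4,suppress=True)
for n,p in dict(base=(0,0,0),tcp=(.153,.528,.218)).items(): print(n,proj(c,p),proj(s,p))
print(onz(c,377,273,.034),onz(c,320,20,0), onz(c,100,250,0))
cv2.imwrite("pics/topcrop.png",cv2.resize(c["color"][200:350,300:500],None,fx=4,fy=4,interpolation=cv2.INTER_CUBIC))
cv2.imwrite("pics/scenecrop.png",cv2.resize(s["color"][165:300,300:450],None,fx=5,fy=4.4,interpolation=cv2.INTER_CUBIC))
E
```

```text
base (np.float64(377.87743023318114), np.float64(570.7814367510639)) (np.float64(662.0200499154016), np.float64(339.22412326967503))
tcp (np.float64(13.802594731670638), np.float64(516.8061914186959)) (np.float64(586.551596560852), np.float64(510.96823953787936))
[0.5291 0.0099 0.034 ] [1.0964 0.1367 0.    ] [0.5626 0.5595 0.    ]
```

View pics/wrist0.png

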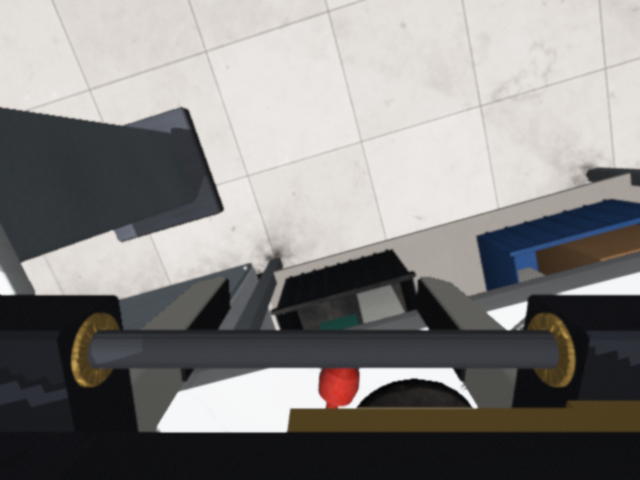

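View pics/topcrop.png

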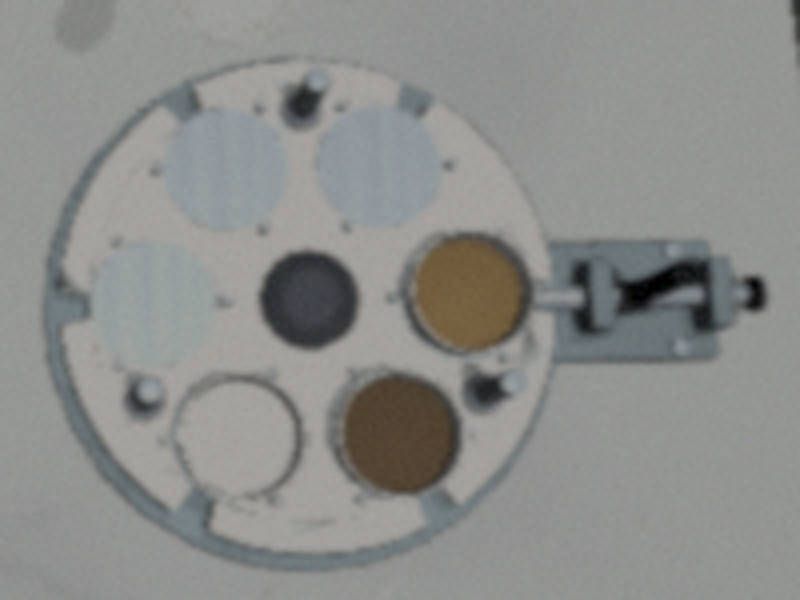

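View pics/scenecrop.png

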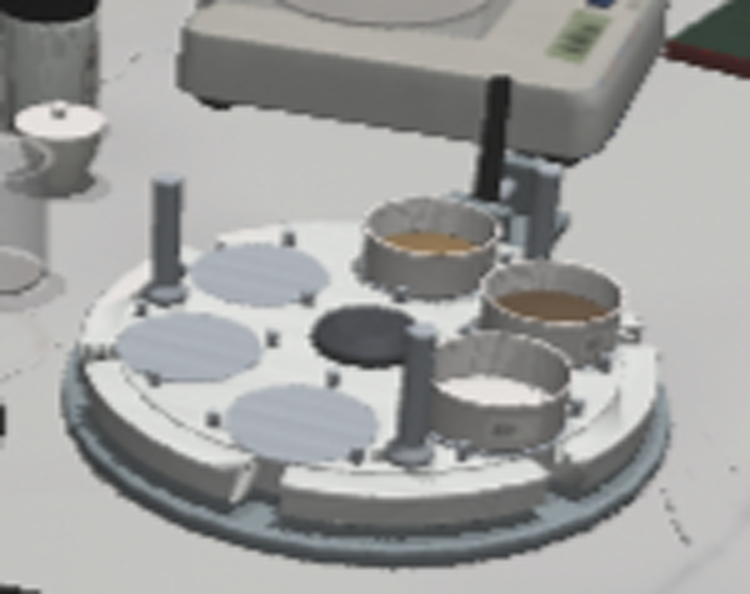

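```bash
python3 - <<'E'
from h import *
np.set_printoptions(precision=4,suppress=True)
c=cam("top"); s=cam("scene")
T=lambda u,v,z: onz(c,300+(u-1.5)/4,200+(v-1.5)/4,z)
S=lambda u,v,z: onz(s,300+(u-2)/5,165+(v-2)/4.4,z)
for n,u,v in(("p_far",317,82),("p_right",512,383),("p_left",147,388)): print(n,T(u,v,.1))
p=[T(317,82,.1),T(512,383,.1),T(147,388,.1)]
print("centre from pegs",sum(p)/3,[np.linalg.norm((q-sum(p)/3)[:2]) for q in p])
print("hub",T(310,300,.034))
print("scene pegs",S(167,181,.1),S(423,330,.1))
print("post scene",S(499,80,.105),"post top? ",T(695,270,.105))
cc=sum(p)/3; cc[2]=.034
# post line in top: project predicted post
for r in(.158,):
  for a in(-95,-90,-85):
    q=cc[:2]+r*np.array([np.cos(np.radians(a)),np.sin(np.radians(a))])
    print(a,q,[ (np.array(proj(c,[*q,z]))-[300,200])*4+1.5 for z in(.04,.105)],[ (np.array(proj(s,[*q,z]))-[300,165])*[5,4.4]+2 for z in(.04,.105)])
# plate edge ellipse by threshold
im=c["color"]; g=im.astype(int)
for n,u,v,z in(("tinA",470,292,.06),("tinB",400,433,.06),("tinC",238,436,.06)):
    q=T(u,v,z); print(n,q,np.linalg.norm((q-cc)[:2]))
cv2.imwrite("pics/bal.png",cv2.resize(s["color"][60:230,270:450],None,fx=4,fy=3.4,interpolation=cv2.INTER_CUBIC))
E
```

```text
p_far [0.6171 0.0157 0.1   ]
p_right [ 0.4831 -0.0714  0.1   ]
p_left [0.476  0.0897 0.1   ]
centre from pegs [0.5254 0.0114 0.1   ] [np.float64(0.09178436621164335), np.float64(0.09293651924723816), np.float64(0.09263157867757246)]
hub [0.526  0.0097 0.034 ]
scene pegs [0.6171 0.0173 0.1   ] [0.4743 0.0879 0.1   ]
post scene [ 0.5333 -0.1458  0.105 ] post top?  [ 0.5353 -0.1526  0.105 ]
-95 [ 0.5116 -0.146 ] [array([637.3977, 338.4515]), array([682.0725, 322.6258])] [array([530.0069, 201.2535]), array([544.9284,  88.8485])]
-90 [ 0.5254 -0.1466] [array([637.9006, 309.7752]), array([682.4727, 291.7684])] [array([502.3975, 194.6501]), array([516.304 ,  82.6671])]
-85 [ 0.5391 -0.146 ] [array([635.9031, 281.1891]), array([680.1799, 261.0217])] [array([474.159, 189.052]), array([487.052,  77.423])]
tinA [ 0.5286 -0.0618  0.06  ] 0.07326957791537185
tinB [ 0.4622 -0.0289  0.06  ] 0.07495088507778279
tinC [0.4586 0.0457 0.06  ] 0.07512877481774613
```

View pics/bal.png

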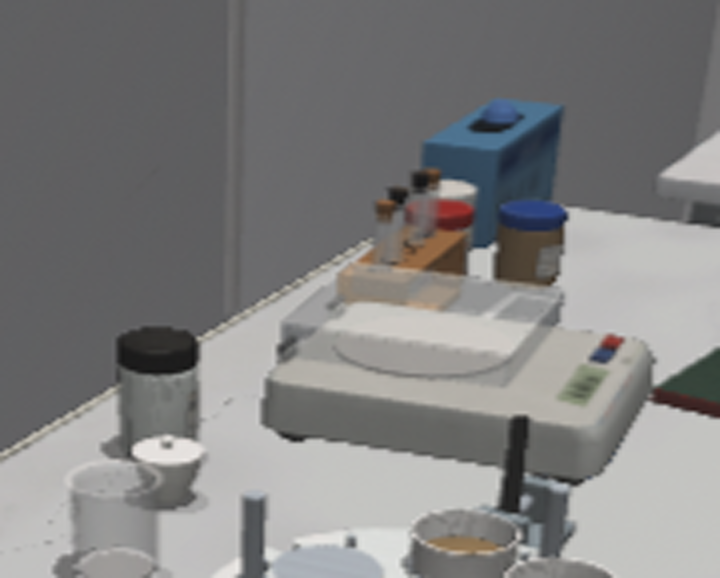

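```bash
cat >> h.py <<'E'
PH=np.radians(2.6); C=np.array([.5258,.0108]); d=np.array([np.sin(PH),-np.cos(PH)]); e=np.array([np.cos(PH),np.sin(PH)])
def goal(ang=np.pi/2+PH):
    return R.from_matrix(np.array([[np.cos(ang),np.sin(ang),0],[np.sin(ang),-np.cos(ang),0],[0,0,-1]]).T.T)
def plan(p,ang=np.pi/2+PH):
    o=env.observe(); r=R.from_quat(o["tool_rot"]); G=np.array([[np.cos(ang),np.sin(ang),0],[np.sin(ang),-np.cos(ang),0],[0,0,-1.]])
    print("plan cm",np.round(r.inv().apply(np.array(p)-o["tcp_pos"])*100,2),"rot",np.round((r.inv()*R.from_matrix(G)).as_rotvec(),4))
def st():
    o=env.observe(); q=o["tcp_pos"]; w=q[:2]-C
    print("t %.2f tcp"%o["t"],np.round(q,4),"along d %.4f e %.4f"%(w@d,w@e),"F",np.round(o["ft_force"],2),"w %.4f"%o["width"], "rotz",np.round(np.degrees(np.arctan2(*R.from_quat(o["tool_rot"]).as_matrix()[[1,0],0])),2))
def P(a,b,z): return np.array([*(C+a*d+b*e),z])
E
python3 - <<'E'
from h import *
st(); plan(P(.112,0,.15)); print(P(.112,0,.15))
E
```

```text
t 0.35 tcp [0.1534 0.528  0.2184] along d -0.5336 e -0.3486 F [-0.42 -0.98  0.06] w 0.0929 rotz 73.8
plan cm [-49.88  53.8    6.86] rot [-1.000e-04  4.000e-04 -3.282e-01]
[ 0.53088065 -0.1010847   0.15      ]
```

```bash
python3 -m pendant '-25 27 2 0 0 -0.16 1;-25 27 2 0 0 -0.16 1;-25 27 2 0 0 -0.16 1;-25 27 2 0 0 -0.16 1;-25 27 2 0 0 -0.16 1;-49.9 53.8 4 0 0 -0.328 1;-49.9 53.8 4 0 0 -0.328 1;-49.9 53.8 4 0 0 -0.328 1;-49.9 53.8 4 0 0 -0.328 1;-49.9 53.8 4 0 0 -0.328 1;-49.9 53.8 4 0 0 -0.328 1;-49.9 53.8 6.8 0 0 -0.328 1;-49.9 53.8 6.8 0 0 -0.328 1;-49.9 53.8 6.8 0 0 -0.328 1'
python3 - <<'E'
from h import *
st()
for n in("scene","top","wrist"):
    c=cam(n); cv2.imwrite(f"pics/{n}1.png",c["color"])
    np.save(f"pics/{n}1.npy",np.array([c["P"],*c["M"]]))
E
```

```text
t: 2.1
tcp_pos: [0.5302, -0.1007, 0.1503]
tool_rot: [0.691, 0.723, -0.0, -0.001]
ft_force: [-0.3, -0.1, 0.1]
width: 0.0002
t 2.10 tcp [ 0.5302 -0.1007  0.1503] along d 0.1116 e -0.0006 F [-0.32 -0.08  0.11] w 0.0002 rotz 92.55
```

View pics/wrist1.png

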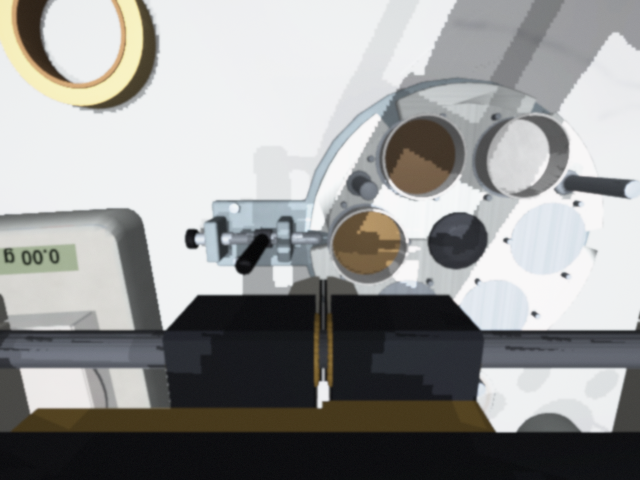

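View pics/scene1.png

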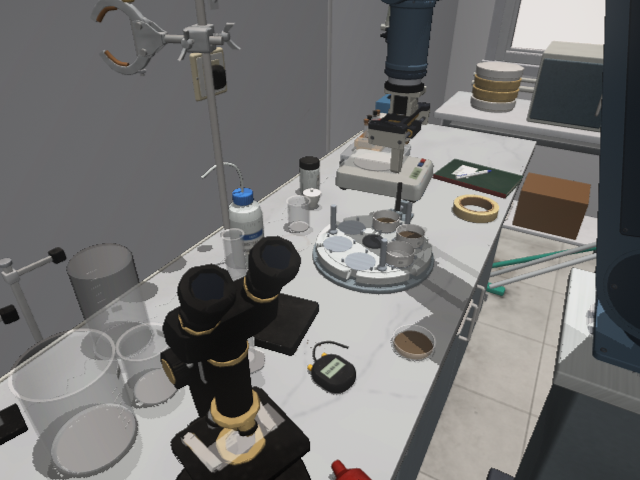

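```bash
python3 - <<'E'
from h import *
np.set_printoptions(precision=4,suppress=True)
c=cam("wrist"); T=np.array(c["tool_from_camera"]); K=c["intrinsics"]
def pt(p):
    q=T[:3,:3].T@(np.array(p)-T[:3,3]); return K[0,0]*q[0]/-q[2]+K[0,2], K[1,1]*-q[1]/-q[2]+K[1,2]
for p in[(0,0,0),(.0175,0,0),(.0175,-.0075,0),(.0175,-.0075,-.06),(.0175,-.0075,-.019),(0.07,-.0375,-.084)]: print(p,pt(p))
# post & pegs
for n,u,v,z in(("post",248,265,.105),("pegR",367,191,.1),("pegL",631,190,.1)):
    q=onz(c,u,v,z); w=q[:2]-C; print(n,q,"d %.4f e %.4f"%(w@d,w@e),np.hypot(*w))
cv2.imwrite("pics/w1c.png",cv2.resize(c["color"][140:340,160:420],None,fx=3,fy=3,interpolation=cv2.INTER_CUBIC))
s=cam("scene"); print(proj(s,[.53,-.1007,.15]))
cv2.imwrite("pics/s1c.png",cv2.resize(s["color"][80:280,300:460],None,fx=3,fy=3,interpolation=cv2.INTER_CUBIC))
E
```

```text
(0, 0, 0) (np.float64(324.91921668462044), np.float64(293.4001055030457))
(0.0175, 0, 0) (np.float64(360.04453611119516), np.float64(293.44136900662915))
(0.0175, -0.0075, 0) (np.float64(360.4461595640819), np.float64(279.19366992800803))
(0.0175, -0.0075, -0.06) (np.float64(379.03228436807603), np.float64(340.6127752003111))
(0.0175, -0.0075, -0.019) (np.float64(364.84192324096387), np.float64(293.7197680183729))
(0.07, -0.0375, -0.084) (np.float64(614.2475936957726), np.float64(279.2388133321787))
post [ 0.5328 -0.1477  0.105 ] d 0.1586 e -0.0002 0.15862307900098727
pegR [ 0.4838 -0.0763  0.1   ] d 0.0851 e -0.0459 0.09667442275972299
pegL [0.4756 0.0837 0.1   ] d -0.0751 e -0.0469 0.08853183921081338
(np.float64(395.3599331374732), np.float64(171.65487183898273))
```

View pics/w1c.png

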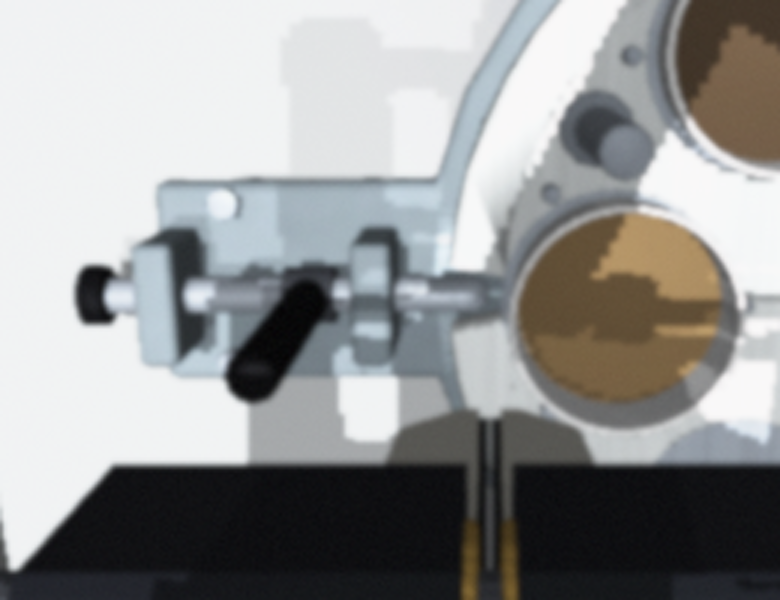

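View pics/s1c.png

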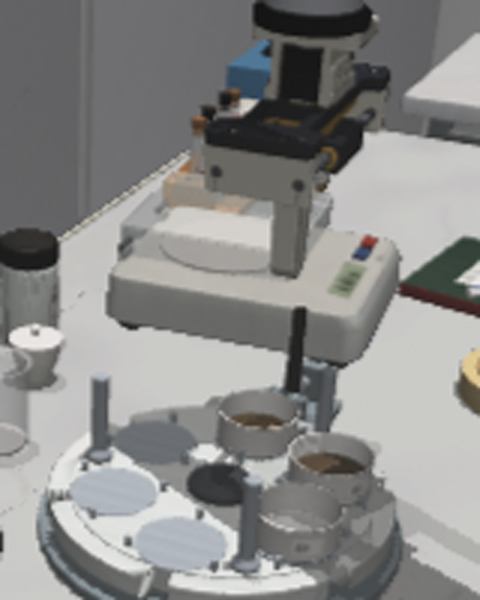

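```bash
python3 -m pendant '0 0 4 0 0 0 1;0 0 7.8 0 0 0 1;0 0 7.8 0 0 0 1;-1 0 7.8 0 0 0 1;-1.7 0 7.8 0 0 0 1;-2.0 0 7.8 0 0 0 1;-2.2 0 7.8 0 0 0 1;-2.4 0 7.8 0 0 0 1;-2.6 0 7.8 0 0 0 1;-2.8 0 7.8 0 0 0 1'
python3 - <<'E'
from h import *
st()
for n in("wrist",):
    c=cam(n); cv2.imwrite(f"pics/{n}2.png",cv2.resize(c["color"][140:340,160:420],None,fx=3,fy=3,interpolation=cv2.INTER_CUBIC))
E
```

```text
t: 3.6
tcp_pos: [0.532, -0.1289, 0.0726]
tool_rot: [0.691, 0.723, 0.0, -0.0]
ft_force: [-0.1, 2.9, 0.6]
width: 0.0004
t 3.60 tcp [ 0.532  -0.1289  0.0726] along d 0.1398 e -0.0001 F [-0.11  2.92  0.58] w 0.0004 rotz 92.59
```

View pics/wrist2.png

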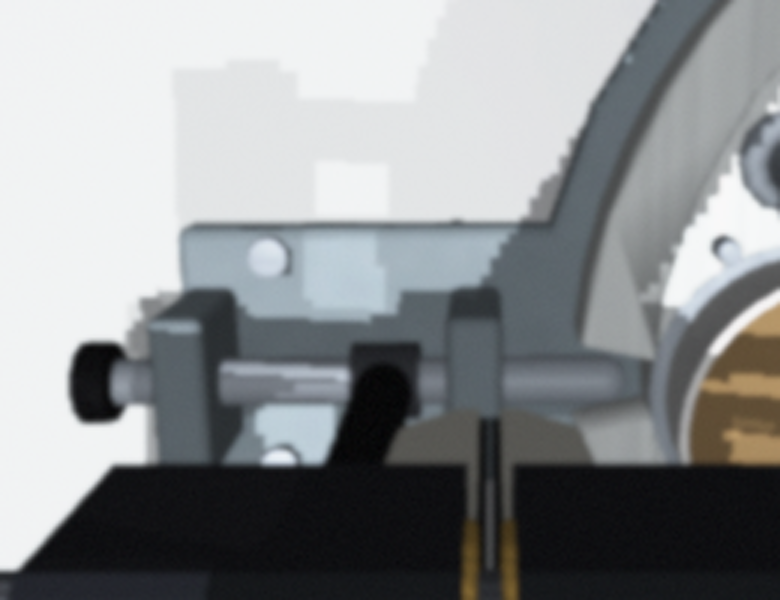

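```bash
python3 -m pendant '-0.2 0 0 0 0 0 1;-0.4 0 0 0 0 0 1;-0.6 0 0 0 0 0 1;-0.8 0 0 0 0 0 1;-1 0 0 0 0 0 1;-1.2 0 0 0 0 0 1;-1.4 0 0 0 0 0 1;-1.6 0 0 0 0 0 1;-1.6 0 0 0 0 0 1'
python3 - <<'E'
from h import *
st()
for n in("wrist",):
    c=cam(n); cv2.imwrite(f"pics/{n}3.png",cv2.resize(c["color"][140:340,160:420],None,fx=3,fy=3,interpolation=cv2.INTER_CUBIC))
E
```

```text
t: 4.78
tcp_pos: [0.5329, -0.1454, 0.0727]
tool_rot: [0.691, 0.723, -0.0, 0.0]
ft_force: [0.6, 1.8, -0.9]
width: 0.0008
t 4.78 tcp [ 0.5329 -0.1454  0.0727] along d 0.1564 e -0.0000 F [ 0.61  1.77 -0.87] w 0.0008 rotz 92.58
```

View pics/wrist3.png

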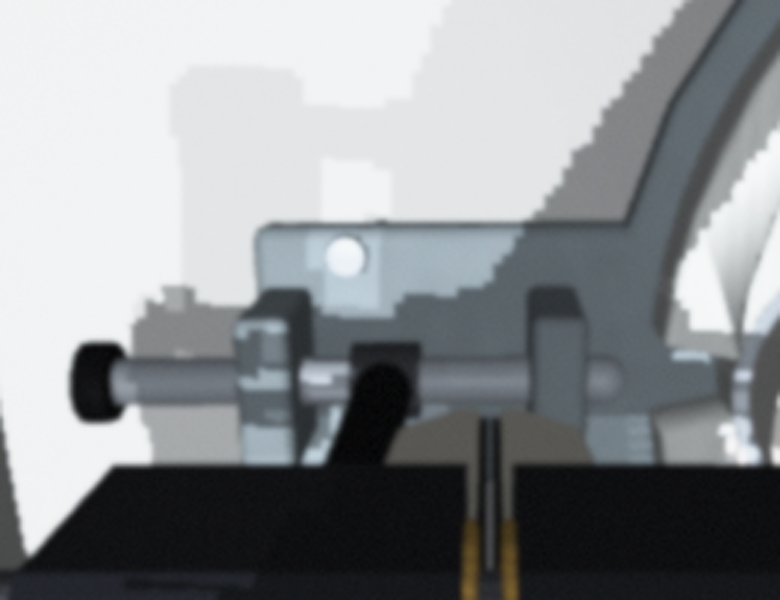

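```bash
python3 -m pendant '-0.05 0 0 0 0 0 1;-0.1 0 0 0 0 0 1;-0.15 0 0 0 0 0 1;-0.15 0 0 0 0 0 1'
```

```text
t: 5.32
tcp_pos: [0.5329, -0.1466, 0.0726]
tool_rot: [0.691, 0.723, 0.0, -0.0]
ft_force: [0.8, 2.3, -0.2]
width: 0.0003
```

```bash
python3 -m pendant '-0.05 0 0 0 0 0 1;-0.1 0 0 0 0 0 1;-0.1 0 0 0 0 0 1'; python3 -m pendant '-0.05 0 0 0 0 0 1;-0.1 0 0 0 0 0 1;-0.1 0 0 0 0 0 1'
```

```text
t: 5.7
tcp_pos: [0.533, -0.1477, 0.0727]
tool_rot: [0.691, 0.723, -0.0, 0.0]
ft_force: [1.1, 1.8, -0.7]
width: 0.0006
t: 6.08
tcp_pos: [0.533, -0.1487, 0.0726]
tool_rot: [0.691, 0.723, -0.0, 0.0]
ft_force: [0.6, 2.6, -0.5]
width: 0.0003
```

```bash
python3 -m pendant '-0.05 0 0 0 0 0 1;-0.1 0 0 0 0 0 1;-0.1 0 0 0 0 0 1'; python3 -m pendant '-0.05 0 0 0 0 0 1;-0.1 0 0 0 0 0 1;-0.1 0 0 0 0 0 1'
python3 - <<'E'
from h import *
st()
for n in("wrist",):
    c=cam(n); cv2.imwrite(f"pics/{n}4.png",cv2.resize(c["color"][140:340,160:420],None,fx=3,fy=3,interpolation=cv2.INTER_CUBIC))
E
```

```text
t: 6.45
tcp_pos: [0.533, -0.1497, 0.0726]
tool_rot: [0.691, 0.723, -0.0, 0.0]
ft_force: [0.3, 2.3, -0.5]
width: 0.0004
t: 6.82
tcp_pos: [0.5331, -0.1506, 0.0727]
tool_rot: [0.691, 0.723, -0.0, 0.0]
ft_force: [0.8, 2.2, -0.8]
width: 0.0007
t 6.83 tcp [ 0.5331 -0.1506  0.0727] along d 0.1616 e -0.0000 F [ 0.78  2.24 -0.82] w 0.0007 rotz 92.59
```

View pics/wrist4.png

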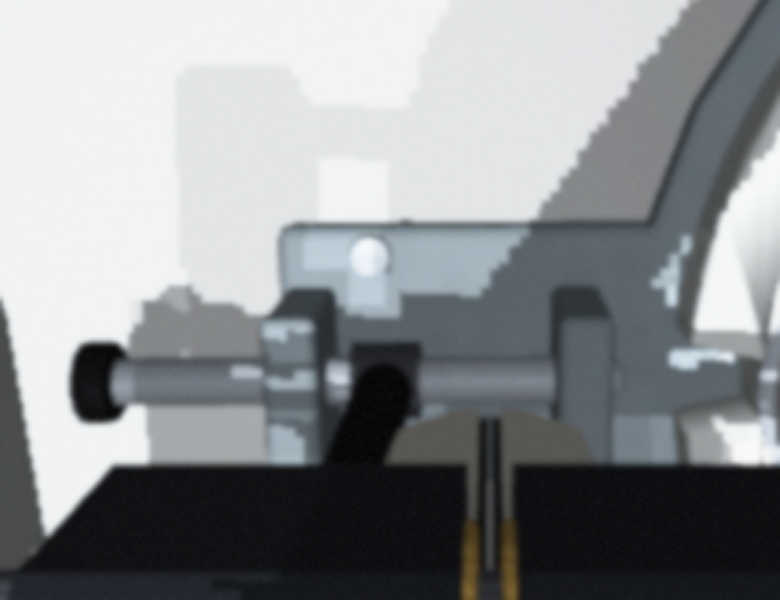

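```bash
python3 -m pendant '-0.05 0 0 0 0 0 1;-0.1 0 0 0 0 0 1;-0.1 0 0 0 0 0 1'; python3 -m pendant '-0.05 0 0 0 0 0 1;-0.1 0 0 0 0 0 1;-0.1 0 0 0 0 0 1'
```

```text
t: 7.25
tcp_pos: [0.5331, -0.1516, 0.0726]
tool_rot: [0.691, 0.723, -0.0, 0.0]
ft_force: [1.0, 2.2, -1.7]
width: 0.0006
t: 7.62
tcp_pos: [0.5331, -0.1518, 0.0726]
tool_rot: [0.691, 0.723, 0.0, -0.0]
ft_force: [1.7, 5.5, -0.7]
width: 0.0005
```

```bash
python3 - <<'E'
from h import *
st(); plan(P(.088,-.088,.072))
E
```

```text
t 7.62 tcp [ 0.5331 -0.1518  0.0726] along d 0.1628 e -0.0001 F [ 1.68  5.5  -0.66] w 0.0005 rotz 92.59
plan cm [ 7.48 -8.79  0.07] rot [-0.0001 -0.0012 -0.0002]
```

```bash
python3 -m pendant '1 0 0 0 0 0 1;1.5 0 -3 0 0 0 1;2 0 -6.2 0 0 0 1;2 0 -6.2 0 0 0 1;7.4 -8.8 -6.2 0 0 0 1;7.4 -8.8 -6.2 0 0 0 1;7.4 -8.8 -6.2 0 0 0 1;7.4 -8.8 -6.2 0 0 0 1'
python3 - <<'E'
from h import *
st()
for n in("wrist","top"):
    c=cam(n); cv2.imwrite(f"pics/{n}5.png",c["color"])
    if n=="top": cv2.imwrite(f"pics/{n}5.png",cv2.resize(c["color"][200:350,300:500],None,fx=4,fy=4,interpolation=cv2.INTER_CUBIC))
E
```

```text
t: 8.62
tcp_pos: [0.4425, -0.0832, 0.1346]
tool_rot: [0.691, 0.723, -0.0, 0.001]
ft_force: [0.4, -0.0, -0.2]
width: 0.0005
t 8.62 tcp [ 0.4425 -0.0832  0.1346] along d 0.0901 e -0.0875 F [ 0.4  -0.04 -0.2 ] w 0.0005 rotz 92.59
```

View pics/wrist5.png

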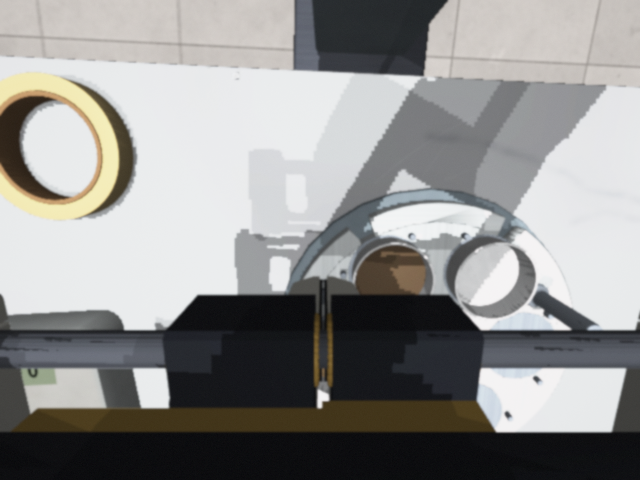

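View pics/top5.png

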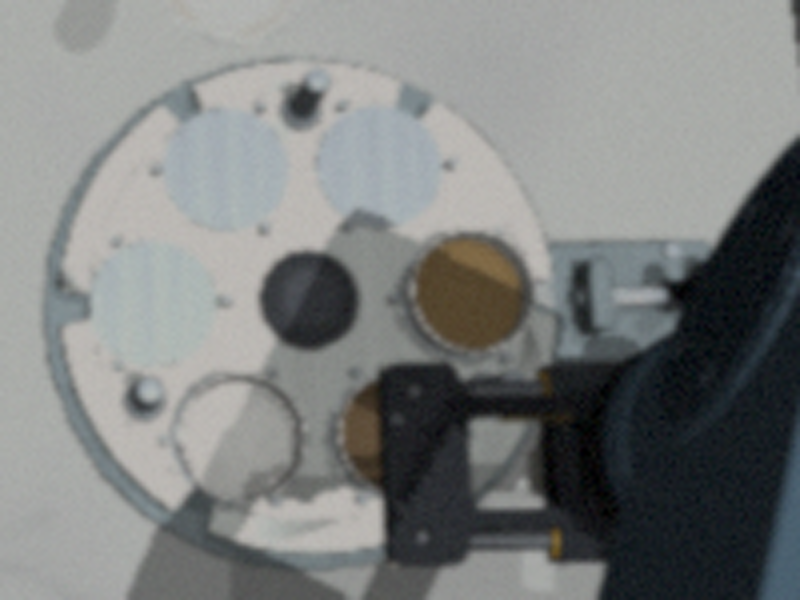

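```bash
python3 -m pendant '0 0 4 0 0 0 1;0 0 6.2 0 0 0 1;0 0 6.2 0 0 0 1;0 1.2 6.2 0 0 0 1;0 2.0 6.2 0 0 0 1;0 2.2 6.2 0 0 0 1;0 2.4 6.2 0 0 0 1;0 2.6 6.2 0 0 0 1;0 2.9 6.2 0 0 0 1;0 3.2 6.2 0 0 0 1;0 3.5 6.2 0 0 0 1;0 3.8 6.2 0 0 0 1'
python3 - <<'E'
from h import *
st()
for n in("top","wrist"):
    c=cam(n); cv2.imwrite(f"pics/{n}6.png",c["color"])
    if n=="top": cv2.imwrite(f"pics/{n}6.png",cv2.resize(c["color"][200:350,300:500],None,fx=4,fy=4,interpolation=cv2.INTER_CUBIC))
E
```

```text
t: 10.22
tcp_pos: [0.48, -0.0809, 0.0726]
tool_rot: [0.691, 0.723, -0.0, -0.0]
ft_force: [-2.7, -1.8, -0.6]
width: 0.0001
t 10.22 tcp [ 0.48   -0.0809  0.0726] along d 0.0895 e -0.0500 F [-2.68 -1.81 -0.62] w 0.0001 rotz 92.58
```

View pics/top6.png

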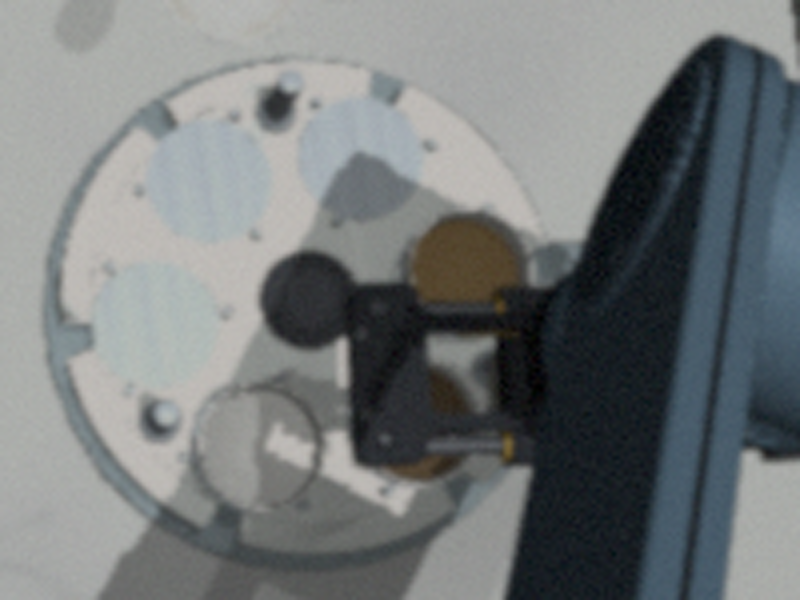

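View pics/wrist6.png

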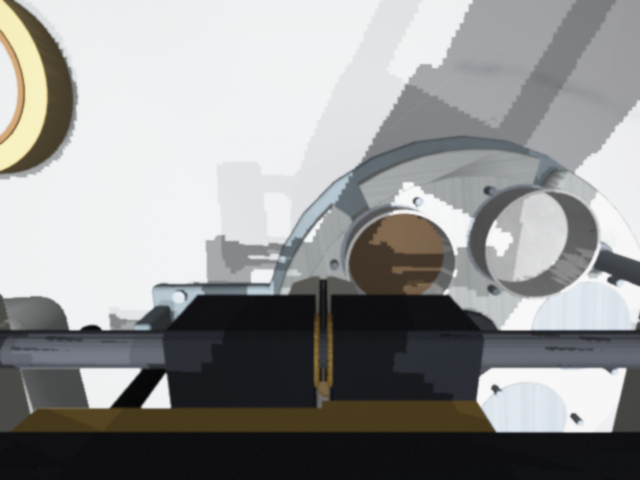

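```bash
cat >> h.py <<'E'
def pegang(c,f,l,k=4,o=(300,200)):
    T=lambda p: onz(c,o[0]+(p[0]-1.5)/k,o[1]+(p[1]-1.5)/k,.1)[:2]
    a=lambda f,l:np.arctan2(*((T(f)-T(l))[::-1]))
    return np.degrees(a(f,l)-a((317,82),(147,388)))
E
python3 - <<'E'
from h import *
c=cam("top"); print(pegang(c,(289,82),(163,415)))
E
```

```text
8.167532289043196
```

```bash
python3 -m pendant '0 0.3 0 0 0 0 1;0 0.6 0 0 0 0 1;0 0.95 0 0 0 0 1;0 1.3 0 0 0 0 1;0 1.65 0 0 0 0 1;0 2 0 0 0 0 1;0 2.35 0 0 0 0 1;0 2.7 0 0 0 0 1;0 3.05 0 0 0 0 1;0 3.4 0 0 0 0 1;0 3.75 0 0 0 0 1;0 4.1 0 0 0 0 1;0 4.4 0 0 0 0 1;0 4.7 0 0 0 0 1;0 5 0 0 0 0 1;0 5.3 0 0 0 0 1;0 5.6 0 0 0 0 1;0 5.8 0 0 0 0 1;0 6 0 0 0 0 1'
python3 - <<'E'
from h import *
st()
for n in("top","wrist"):
    c=cam(n); cv2.imwrite(f"pics/{n}7.png",c["color"])
    if n=="top": cv2.imwrite(f"pics/{n}7.png",cv2.resize(c["color"][200:350,300:500],None,fx=4,fy=4,interpolation=cv2.INTER_CUBIC))
E
```

```text
t: 12.75
tcp_pos: [0.5398, -0.0781, 0.0726]
tool_rot: [0.691, 0.723, -0.0, -0.0]
ft_force: [-2.2, 1.7, -0.0]
width: 0.0008
t 12.75 tcp [ 0.5398 -0.0781  0.0726] along d 0.0895 e 0.0100 F [-2.18  1.66 -0.03] w 0.0008 rotz 92.59
```

View pics/top7.png

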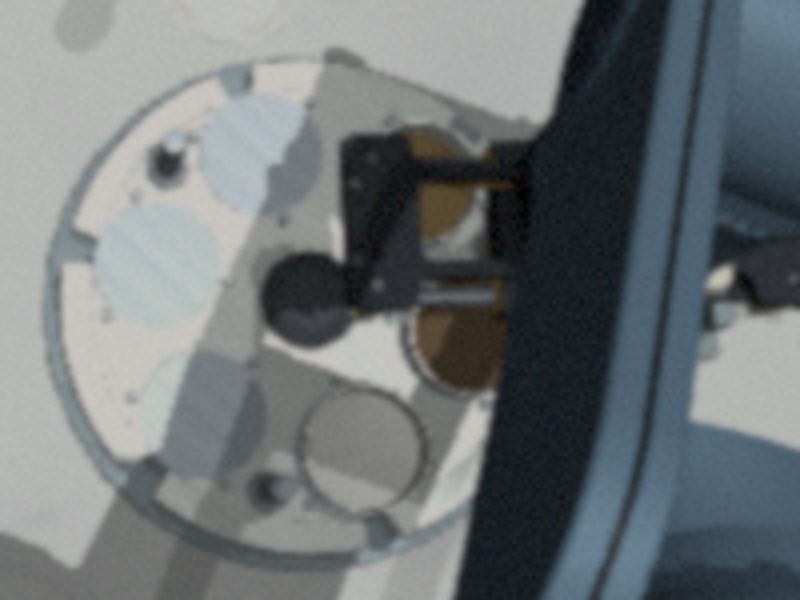

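View pics/wrist7.png

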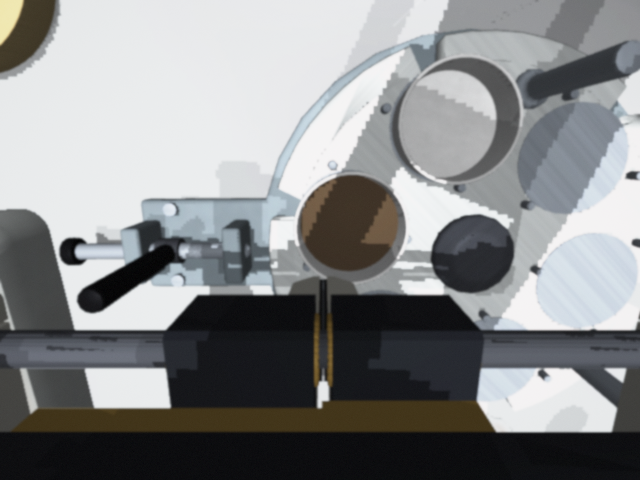

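```bash
python3 - <<'E'
from h import *
c=cam("top"); print(pegang(c,(178,142),(281,486)))
E
```

```text
45.24513510983175
```

```bash
python3 -m pendant '0 0.2 0 0 0 0 1;0 0.5 0 0 0 0 1;0 0.8 0 0 0 0 1;0 1.1 0 0 0 0 1;0 1.3 0 0 0 0 1;0 1.5 0 0 0 0 1;0 1.65 0 0 0 0 1;0 1.75 0 0 0 0 1;0 1.85 0 0 0 0 1;0 1.95 0 0 0 0 1;0 2 0 0 0 0 1;0 2 0 0 0 0 1'
python3 - <<'E'
from h import *
st()
for n in("top","wrist"):
    c=cam(n); cv2.imwrite(f"pics/{n}8.png",c["color"])
    if n=="top": cv2.imwrite(f"pics/{n}8.png",cv2.resize(c["color"][200:350,300:500],None,fx=4,fy=4,interpolation=cv2.INTER_CUBIC))
E
```

```text
t: 14.4
tcp_pos: [0.5599, -0.0773, 0.0727]
tool_rot: [0.691, 0.723, 0.0, 0.0]
ft_force: [-2.9, 1.4, 0.6]
width: 0.0004
t 14.40 tcp [ 0.5599 -0.0773  0.0727] along d 0.0896 e 0.0301 F [-2.91  1.37  0.6 ] w 0.0004 rotz 92.59
```

View pics/top8.png

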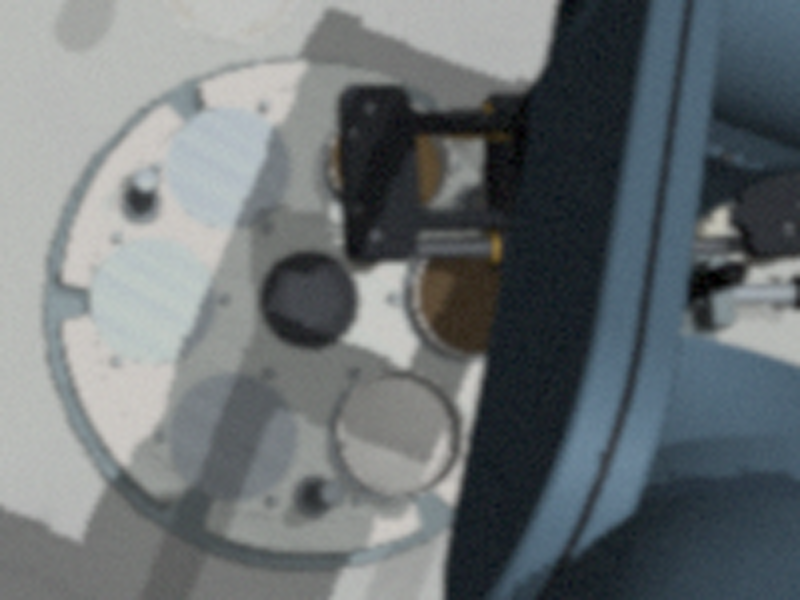

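View pics/wrist8.png

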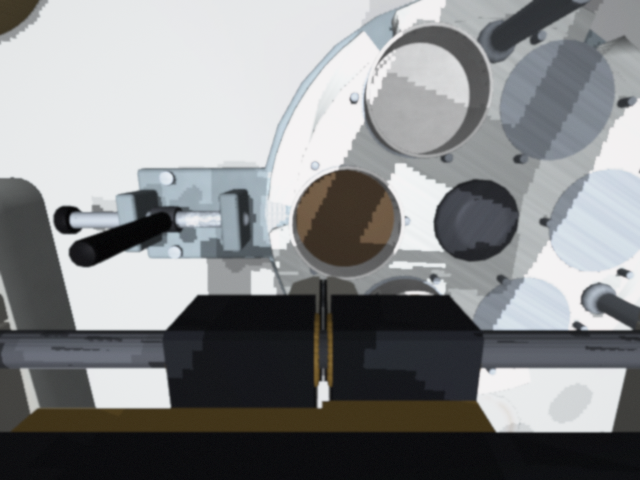

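```bash
python3 - <<'E'
from h import *
c=cam("top"); print("pegs",pegang(c,(149,178),(328,492)))
a=cv2.imread("pics/topcrop.png",0); b=cv2.imread("pics/top8.png",0)
ctr=np.array([306,308])
for n,(x,y) in dict(left=(68,306),ul=(183,98),ll=(193,515)).items():
    for h in(30,38):
        t=a[y-h:y+h,x-h:x+h]; s=b[y-h-20:y+h+20,x-h-20:x+h+20]
        r=cv2.matchTemplate(s,t,cv2.TM_CCOEFF_NORMED); _,v,_,p=cv2.minMaxLoc(r)
        dx=np.array(p)-20; rad=np.array([x,y])-ctr; tang=np.array([rad[1],-rad[0]])/np.hypot(*rad) # ccw in image
        print(n,h,round(v,2),dx,"err deg",np.degrees(dx@tang/np.hypot(*rad)))
w=np.hstack([a[60:560,40:260],b[60:560,40:260]]); cv2.imwrite("pics/cmp.png",w)
E
```

```text
pegs 58.38676296376907
left 30 0.94 [-1 -3] err deg -0.7201418410767302
left 38 0.95 [-1 -3] err deg -0.7201418410767302
ul 30 0.99 [ 4 -2] err deg -1.050553218038586
ul 38 0.98 [ 4 -2] err deg -1.050553218038586
ll 30 0.79 [-5 -3] err deg -1.4154482550788434
ll 38 0.76 [-5 -2] err deg -1.2990394830090404
```

View pics/cmp.png

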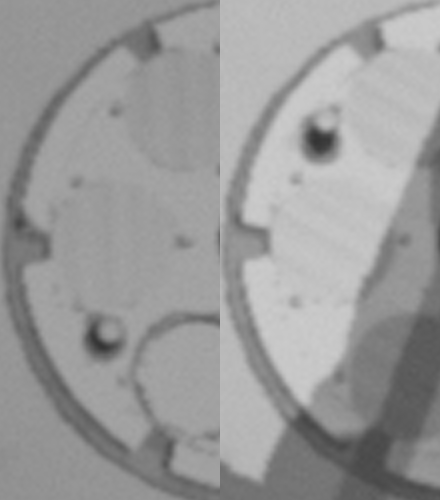

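```bash
python3 -m pendant '0 0.05 0 0 0 0 1;0 0.1 0 0 0 0 1;0 0.15 0 0 0 0 1;0 0.15 0 0 0 0 1'
python3 - <<'E'
from h import *
st()
c=cam("top"); b=cv2.resize(c["color"][200:350,300:500],None,fx=4,fy=4,interpolation=cv2.INTER_CUBIC); cv2.imwrite(f"pics/top9.png",b)
a=cv2.imread("pics/topcrop.png",0); b=cv2.cvtColor(b,cv2.COLOR_BGR2GRAY)
ctr=np.array([306,308])
for n,(x,y) in dict(left=(68,306),ul=(183,98)).items():
    for h in(30,38):
        t=a[y-h:y+h,x-h:x+h]; s=b[y-h-20:y+h+20,x-h-20:x+h+20]
        r=cv2.matchTemplate(s,t,cv2.TM_CCOEFF_NORMED); _,v,_,p=cv2.minMaxLoc(r)
        dx=np.array(p)-20; rad=np.array([x,y])-ctr; tang=np.array([rad[1],-rad[0]])/np.hypot(*rad)
        print(n,h,round(v,2),dx,"err deg",np.degrees(dx@tang/np.hypot(*rad)))
E
```

```text
t: 15.05
tcp_pos: [0.5614, -0.0772, 0.0727]
tool_rot: [0.691, 0.723, 0.0, 0.0]
ft_force: [-1.8, 1.0, -0.6]
width: 0.0006
t 15.05 tcp [ 0.5614 -0.0772  0.0727] along d 0.0895 e 0.0315 F [-1.81  1.   -0.64] w 0.0006 rotz 92.59
left 30 0.93 [-1  1] err deg 0.24274444081238095
left 38 0.95 [-1  1] err deg 0.24274444081238095
ul 30 0.99 [0 0] err deg 0.0
ul 38 0.99 [0 0] err deg 0.0
```

```bash
python3 -m pendant '0 -0.5 0 0 0 0 1;0 -1.2 0 0 0 0 1;0 -1.2 -4 0 0 0 1;0 -1.2 -7 0 0 0 1;0 -1.2 -7 0 0 0 1'
python3 - <<'E'
from h import *
st(); plan(P(.222,0,.142),PH)
E
```

```text
t: 15.72
tcp_pos: [0.551, -0.0787, 0.1453]
tool_rot: [0.691, 0.723, 0.001, 0.003]
ft_force: [-0.3, -0.5, -1.5]
width: 0.0007
t 15.72 tcp [ 0.551  -0.0787  0.1453] along d 0.0905 e 0.0212 F [-0.28 -0.47 -1.51] w 0.0007 rotz 92.58
plan cm [-13.15  -2.11   0.35] rot [ 0.0067 -0.0027  1.5704]
```

```bash
python3 -m pendant '-3 -0.5 0 0 0 0.18 1;-6 -1 0 0 0 0.36 1;-9 -1.5 0 0 0 0.54 1;-13.1 -2 0 0 0 0.72 1;-13.1 -2 0 0 0 0.9 1;-13.1 -2 0 0 0 1.08 1;-13.1 -2 0 0 0 1.26 1;-13.1 -2 0 0 0 1.44 1;-13.1 -2 0 0 0 1.57 1;-13.1 -2 0 0 0 1.57 1;-13.1 -2 0 0 0 1.57 1'
python3 - <<'E'
from h import *
st(); plan(P(.222,0,.072),PH)
for n in("top","wrist"):
    c=cam(n); cv2.imwrite(f"pics/{n}10.png",c["color"])
    if n=="top": cv2.imwrite(f"pics/{n}10.png",cv2.resize(c["color"][200:350,300:500],None,fx=4,fy=4,interpolation=cv2.INTER_CUBIC))
    else:
        q=onz(c,0,0,.1)
        np.savez("pics/w10.npz",P=c["P"],M=c["M"])
E
```

```text
t: 17.1
tcp_pos: [0.5348, -0.2094, 0.1419]
tool_rot: [1.0, 0.024, -0.0, -0.0]
ft_force: [-0.9, 0.1, -0.1]
width: 0.0004
t 17.10 tcp [ 0.5348 -0.2094  0.1419] along d 0.2204 e -0.0010 F [-0.88  0.1  -0.09] w 0.0004 rotz 2.77
plan cm [0.1  0.17 6.99] rot [-0.0006  0.0009  0.003 ]
```

View pics/top10.png

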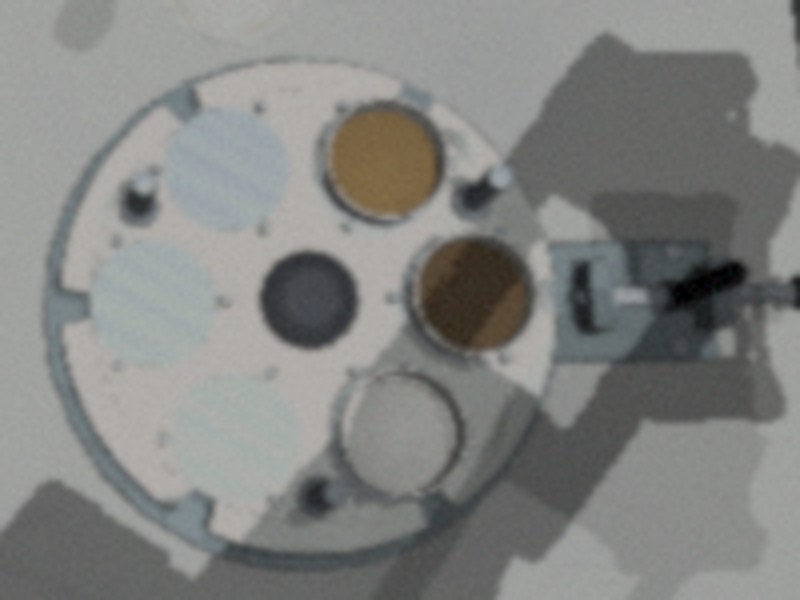

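View pics/wrist10.png

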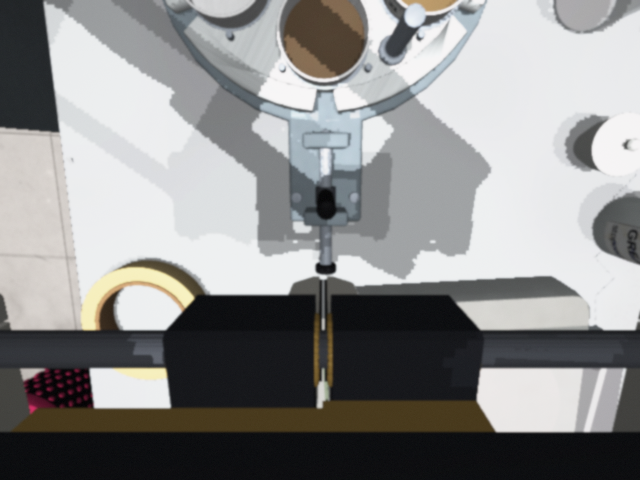

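```bash
python3 - <<'E'
from h import *
c=cam("wrist")
for n,u,v,z in(("post",326,202,.105),("balEdge",440,288,.07),("balcorner",585,290,.07),("balfloor",440,292,0.01),("knob",326,268,.025)):
    q=onz(c,u,v,z); w=q[:2]-C; print(n,np.round(q,4),"d %.4f e %.4f"%(w@d,w@e))
cv2.imwrite("pics/w10c.png",cv2.resize(c["color"][180:320,260:600],None,fx=2.3,fy=2.3,interpolation=cv2.INTER_CUBIC))
t=cam("top"); s=cam("scene")
cv2.imwrite("pics/t10c.png",cv2.resize(t["color"][140:340,430:640],None,fx=3,fy=3,interpolation=cv2.INTER_CUBIC))
E
```

```text
post [ 0.535  -0.1698  0.105 ] d 0.1808 e 0.0010
balEdge [ 0.6197 -0.2315  0.07  ] d 0.2463 e 0.0828
balcorner [ 0.7231 -0.2279  0.07  ] d 0.2474 e 0.1863
balfloor [ 0.6422 -0.2573  0.01  ] d 0.2731 e 0.1042
knob [ 0.539 -0.235  0.025] d 0.2461 e 0.0020
```

View pics/w10c.png

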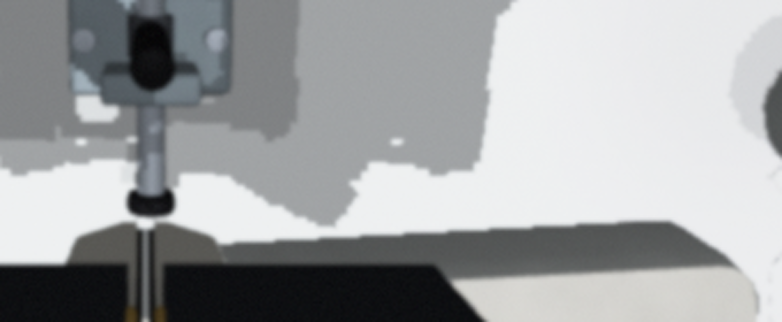

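View pics/t10c.png

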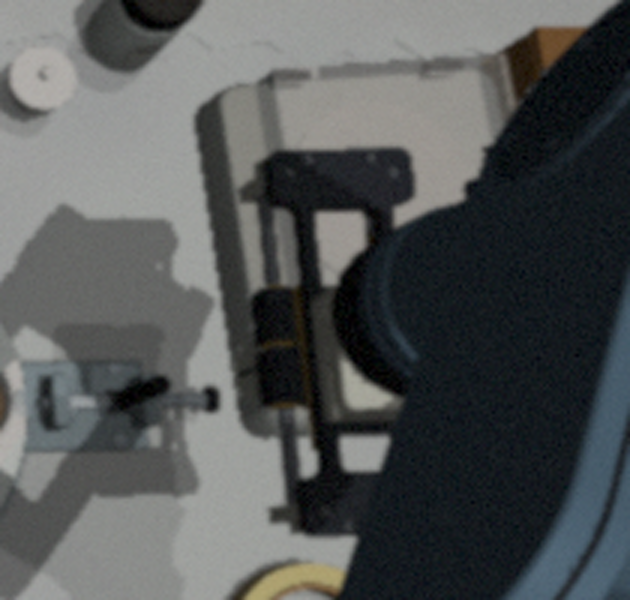

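```bash
python3 -m pendant '0.1 0 4 0 0 0.003 1;0.1 0 7 0 0 0.003 1;0.1 0 7 0 0 0.003 1;0.1 -0.8 7 0 0 0.003 1;0.1 -1.4 7 0 0 0.003 1;0.1 -1.6 7 0 0 0.003 1;0.1 -1.8 7 0 0 0.003 1;0.1 -2 7 0 0 0.003 1;0.1 -2.2 7 0 0 0.003 1;0.1 -2.4 7 0 0 0.003 1;0.1 -2.6 7 0 0 0.003 1;0.1 -2.8 7 0 0 0.003 1;0.1 -3 7 0 0 0.003 1'
python3 - <<'E'
from h import *
st()
for n in("top","wrist"):
    c=cam(n); cv2.imwrite(f"pics/{n}11.png",c["color"])
    if n=="top": cv2.imwrite(f"pics/{n}11.png",cv2.resize(c["color"][200:350,300:500],None,fx=4,fy=4,interpolation=cv2.INTER_CUBIC))
E
```

```text
t: 18.98
tcp_pos: [0.5349, -0.1796, 0.0727]
tool_rot: [1.0, 0.021, 0.0, 0.0]
ft_force: [-0.9, -3.0, -0.4]
width: 0.0004
t 18.98 tcp [ 0.5349 -0.1796  0.0727] along d 0.1906 e 0.0004 F [-0.93 -2.99 -0.41] w 0.0004 rotz 2.46
```

View pics/wrist11.png

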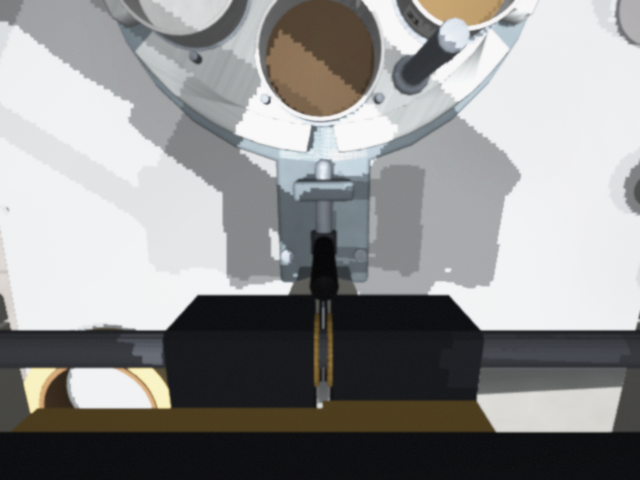

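```bash
python3 -m pendant '0 -0.15 0 0 0 0 1;0 -0.3 0 0 0 0 1;0 -0.45 0 0 0 0 1;0 -0.6 0 0 0 0 1;0 -0.75 0 0 0 0 1;0 -0.9 0 0 0 0 1;0 -1.0 0 0 0 0 1;0 -1.0 0 0 0 0 1'
python3 - <<'E'
from h import *
st()
for n in("wrist",):
    c=cam(n); cv2.imwrite(f"pics/{n}12.png",cv2.resize(c["color"][60:330,220:430],None,fx=3,fy=2.2,interpolation=cv2.INTER_CUBIC))
E
```

```text
t: 20.08
tcp_pos: [0.5344, -0.1693, 0.0726]
tool_rot: [1.0, 0.022, 0.0, -0.0]
ft_force: [-0.8, -1.5, 1.3]
width: 0.0004
t 20.07 tcp [ 0.5344 -0.1693  0.0726] along d 0.1803 e 0.0005 F [-0.79 -1.52  1.31] w 0.0004 rotz 2.47
```

View pics/wrist12.png

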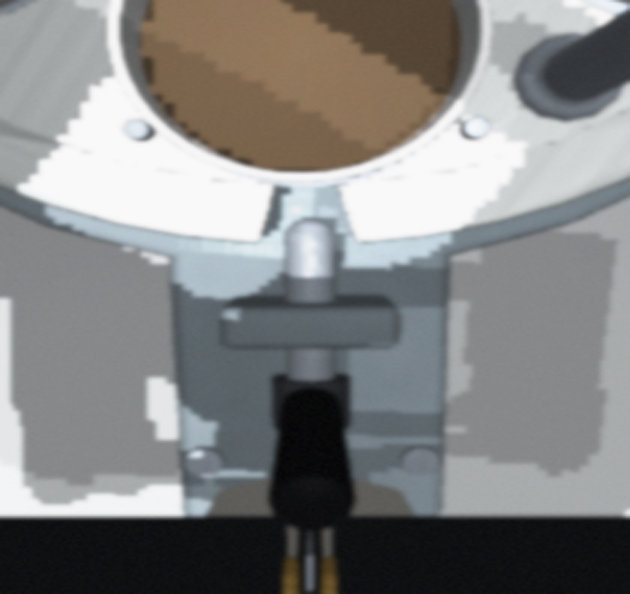

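```bash
python3 -m pendant '0 -0.1 0 0 0 0 1;0 -0.2 0 0 0 0 1;0 -0.3 0 0 0 0 1;0 -0.4 0 0 0 0 1;0 -0.5 0 0 0 0 1;0 -0.6 0 0 0 0 1;0 -0.6 0 0 0 0 1'; python3 -m pendant '0 -0.05 0 0 0 0 1;0 -0.1 0 0 0 0 1;0 -0.1 0 0 0 0 1';python3 -m pendant '0 -0.05 0 0 0 0 1;0 -0.1 0 0 0 0 1;0 -0.1 0 0 0 0 1'
```

```text
t: 21.0
tcp_pos: [0.5342, -0.164, 0.0727]
tool_rot: [1.0, 0.022, 0.0, 0.0]
ft_force: [-0.3, -4.8, -0.8]
width: 0.0004
t: 21.38
tcp_pos: [0.5342, -0.1639, 0.0727]
tool_rot: [1.0, 0.022, 0.0, 0.001]
ft_force: [-0.1, -8.8, -0.3]
width: 0.0002
t: 21.75
tcp_pos: [0.5342, -0.1638, 0.0728]
tool_rot: [1.0, 0.022, 0.0, 0.002]
ft_force: [-1.0, -10.4, -1.6]
width: 0.0005
```

```bash
python3 - <<'E'
from h import *
st()
for n in("top","wrist"):
    c=cam(n)
    if n=="top": cv2.imwrite(f"pics/{n}13.png",cv2.resize(c["color"][200:350,300:500],None,fx=4,fy=4,interpolation=cv2.INTER_CUBIC))
    else: cv2.imwrite(f"pics/{n}13.png",cv2.resize(c["color"][60:330,220:430],None,fx=3,fy=2.2,interpolation=cv2.INTER_CUBIC))
E
```

```text
t 21.75 tcp [ 0.5342 -0.1638  0.0728] along d 0.1748 e 0.0005 F [ -1.03 -10.42  -1.59] w 0.0005 rotz 2.47
```

View pics/wrist13.png

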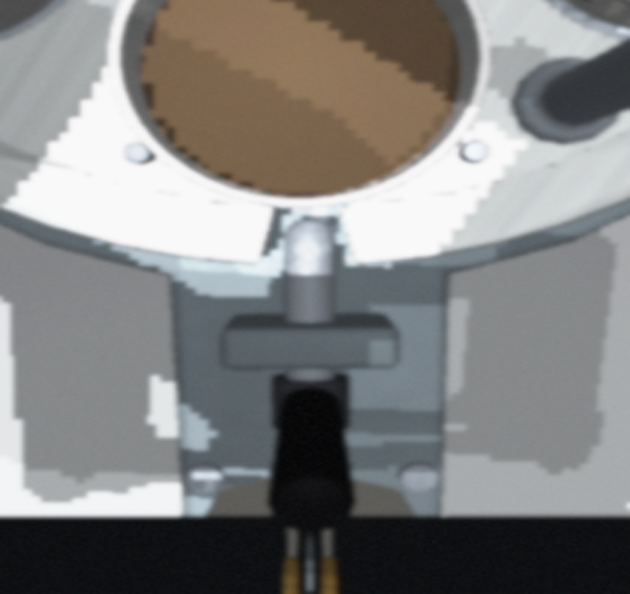

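View pics/top13.png

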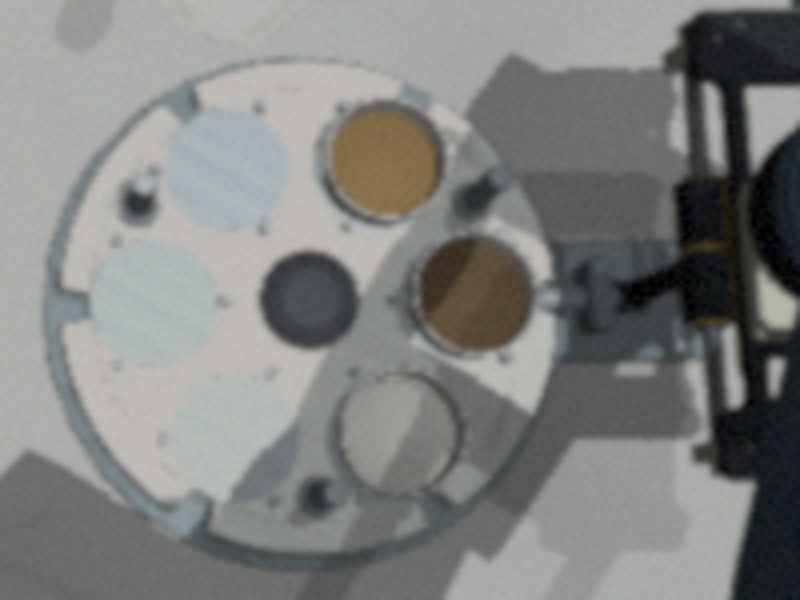

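```bash
python3 -m pendant '0 0.5 0 0 0 0 1;0 2.5 0 0 0 0 1;0 2.5 -4 0 0 0 1;0 5 -8 0 0 0 1;0 7 -12 0 0 0 1;0 7 -14 0 0 0 1;0 7 -14 0 0 0 1;0 7 -14 0 0 0 1'
python3 - <<'E'
from h import *
st()
c=cam("top"); b=cv2.resize(c["color"][200:350,300:500],None,fx=4,fy=4,interpolation=cv2.INTER_CUBIC); cv2.imwrite(f"pics/top14.png",b)
cv2.imwrite("pics/top14f.png",c["color"])
a=cv2.imread("pics/topcrop.png",0); b=cv2.cvtColor(b,cv2.COLOR_BGR2GRAY)
ctr=np.array([306,308])
for n,(x,y) in dict(left=(68,306),ul=(183,98),ll=(193,515)).items():
        h=34
        t=a[y-h:y+h,x-h:x+h]; s=b[y-h-20:y+h+20,x-h-20:x+h+20]
        r=cv2.matchTemplate(s,t,cv2.TM_CCOEFF_NORMED); _,v,_,p=cv2.minMaxLoc(r)
        dx=np.array(p)-20; rad=np.array([x,y])-ctr; tang=np.array([rad[1],-rad[0]])/np.hypot(*rad)
        print(n,h,round(v,2),dx,"err deg",np.degrees(dx@tang/np.hypot(*rad)))
for n,(x0,y0,x1,y1) in dict(post=(618,258,708,312),knob=(740,270,772,315)).items():
    t=a[y0:y1,x0:x1]; s=b[y0-25:y1+25,x0-60:min(x1+60,800)]
    r=cv2.matchTemplate(s,t,cv2.TM_CCOEFF_NORMED); _,v,_,p=cv2.minMaxLoc(r); print(n,round(v,2),np.array(p)-[60,25])
w=cam("wrist"); cv2.imwrite("pics/wrist14.png",w["color"])
E
```

```text
t: 22.85
tcp_pos: [0.5365, -0.2312, 0.2113]
tool_rot: [1.0, 0.022, -0.001, -0.001]
ft_force: [0.8, 0.7, 0.5]
width: 0.0002
t 22.85 tcp [ 0.5365 -0.2312  0.2113] along d 0.2422 e -0.0003 F [0.76 0.7  0.52] w 0.0002 rotz 2.47
left 34 0.94 [-1  1] err deg 0.24274444081238095
ul 34 0.99 [0 0] err deg 0.0
ll 34 0.87 [0 0] err deg 0.0
post 0.97 [-2  0]
knob 0.96 [-2 -2]
```

View pics/top14.png

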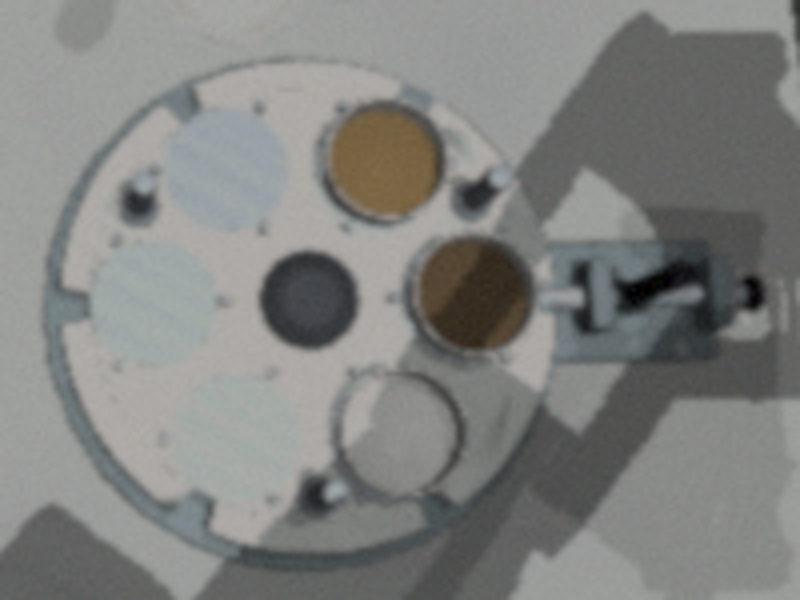

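View pics/top14f.png

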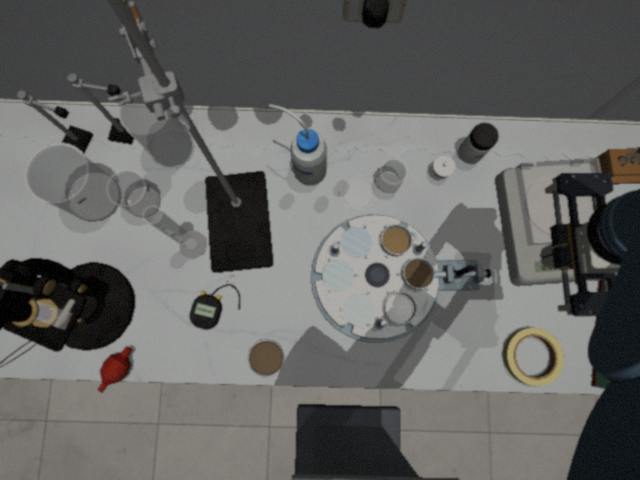

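```bash
python3 -m pendant '0 0 0 0 0 0 1;0 0 0 0 0 0 1'; python3 -c "
from station import env
print(env.job_done())"
```

```text
t: 23.2
tcp_pos: [0.5369, -0.2312, 0.212]
tool_rot: [1.0, 0.022, -0.0, -0.0]
ft_force: [-1.1, -0.1, -0.0]
width: 0.0005
the job is handed in; nothing more can be done
None
```

The carousel is indexed one notch and locked, and the job was handed in at about 23 s of the 62 s allowed. No verdict was reported.

**What I did:** With the fingers shut, I pushed the plunger's post outward until it stalled at its stop, with about 5.5 N on the wrist. I then pushed one peg in a straight line to turn the plate counterclockwise. The plate was about 1° short by camera, so I nudged it to 60°. Finally I pressed the post inward until it stalled at about 10 N, then withdrew.

**Last checks, all from camera images and the wrist force reading:**
- **Plate:** in the last top picture the three notches I compared lay within about 0.25° of where notches stood at the start, so the plate has turned 60°. An earlier peg-based reading at the same step differed from the notch reading by about 0.6°. I used the notch reading.
- **Plunger:** the post and the rod's end knob matched their starting positions to about 1 mm, so the plunger is in.
- **Tins and loose things:** the three tins look seated and upright. The stopwatch, crucible, beaker and dish look unmoved by eye; I did not measure them.
- **Robot:** the gripper was clear, with the fingertips 0.21 m above the worktop.

One disagreement: the outward stop came about 4 mm farther out than my first position estimate. The cause is either a small error in the plate's centre or the finger shape. I found the stops by force instead, so it did not affect the result.

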